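Load the parts trolley and draw its pull handle

TASK

Get the little parts trolley ready to be wheeled off: lay the steel bracket flat in the long lengthwise compartment and the black fuse holder flat in the short crosswise one, both feet-down as they lie now, and let go of them. Then take the T-handle across its bar so that the fingers squeeze in its release button, keep it squeezed and pull the handle straight up past its first stop to its second stop, and finish like that, still holding the handle fully out with the button squeezed in (it springs back if let go). Leave the pliers, the ceiling rose and the bulb where they are.

Things in the scene. Friction and masses are not known exactly. Their poses are not given: they have to be found in the camera images.
- trolley: low grey parts trolley, wheels chocked: cannot move. Deck 130 (x) x 300 (y) mm, its top 30 mm above the work surface. Origin on the work surface under the deck's middle; y runs lengthwise towards the handle end, z up. On the deck: two shallow compartments and, at x 0, y +118 mm, an upright 34 mm square column, top at 130 mm, out of which a two-section T-handle is drawn upwards.
- long_pocket (a point): centre of the floor of the lengthwise compartment for the bracket; axes as the trolley's. Inside 38 (x) x 114 (y) mm, rims 4 mm thick and 8 mm high above the deck (floor and deck are level).
- cross_pocket (a point): centre of the floor of the crosswise compartment for the fuse holder; axes as the trolley's. Inside 78 (x) x 42 (y) mm, rims 4 mm thick and 8 mm high. The handle column's axis is 112 mm from it towards trolley +y.
- grip (a point): centre of the T-handle's black bar; axes as the trolley's. Bar 90 (x) x 36 (y) x 32 (z) mm, its centre 164 mm above the work surface when home. The face towards the compartments (trolley -y) carries the release button at its middle. Grip the bar at its middle across the 36 mm width (fingers closing along trolley y): one finger then pushes the button in.
- button_face (a point): centre of the outer face of the grey release button, 26 (x) x 18 (z) mm, 7 mm proud of the bar's face (25 mm from the bar's centre line) when free, 1 mm proud when fully in.
- button (a joint): button travel in m, 0 free to 0.006 fully in, moving towards trolley +y; spring 2.4 N at first, 6 N fully in. Less than about 0.004 leaves the handle latched down at home; the latch acts at home only.
- inner_tube (a joint): upward travel in m of the thin upper section, which carries the bar: 0 home, 0.060 at the first stop. Return spring and weight about 4 N.
- middle_tube (a joint): upward travel in m of the thicker lower section: 0 home, 0.060 at the second stop. It follows once the upper section is at its stop; the pull needed then rises to about 9 N. Handle rise = sum of both, 0.120 in all. Let go, both spring back down (home, or about 15 mm short of it if the button was out on the way).
- bracket: loose folded steel omega bracket, 90 g: two flat feet, 3 mm thick, and a square hump in the middle; 100 (x, length) x 24 (y, width) mm, hump 34 mm long and 30 mm high. Origin at the centre of its underside, z up. Grip the hump across the 24 mm width.
- fuse_holder: loose black fuse holder, 80 g: base 64 (x, length) x 28 (y) x 8 (z) mm, on it a body 44 (x) x 24 (y) mm up to 32 mm high. Origin at the centre of its underside, z up. Grip the body across its 24 mm width.
- pliers: chrome pliers lying flat, about 160 mm long, 14 mm high; origin under the pivot. Bystander.
- rose: white ceramic ceiling rose, a disc 84 mm across, 32 mm high, origin under its centre. Bystander.
- bulb: clear bulb standing in a white lampholder, 68 mm across, 133 mm high, origin under its centre. Bystander.
Mind the look-alikes: they are no part of the job. There is more than one size of the fuse_holder; the one meant has the size given above.

How it is judged:
By the outcome, as a careful person would: the job done as asked, in the order asked, and still so for the second after the job is handed in, while the arm keeps its last pose, push and grip.
It also fails if it takes over 64 s, if anything falls off the work surface, if the arm or the gripper's body presses on something with over 40 N, if the wrist force passes 120 N, or if a joint passes its speed limit or range.

ROBOT

A 6-joint arm with a two-finger parallel gripper is mounted at the origin on the work surface. World frame = base frame: x ahead of the robot, y to its left, z up, the work surface at z = 0. Lengths are in m, angles in degrees, forces in N, time in s.
With the tool pointing down it reaches from about 0.35 to 0.875 m from the base axis. Payload 4.2 kg.
Tool frame: the origin (TCP) lies on the centre line of the jaws, within the pads' length; the fingertips stand 17 mm ahead of it and the grasp point (between the pads) lies 2 mm behind it; z points along the fingers, y is the direction in which the jaws open and shut (so a half turn about z gives the same grasp; the last joint's range is limited). The gripper opens to 87 mm and grips with 3 to 60 N. Pads are 19 mm wide; open, the fingers measure 117 mm over their backs; the gripper's body (75 mm by 190 mm) begins 51 mm behind the grasp point.
Start: joints at [-53.079, 22.042, 0.453, 0, -68.411, -14.817], TCP at [0.235, -0.579, 0.24] pointing down, gripper open.
Joint ranges: [-179.83, 179.83], [-69.29, 118.12], [-61.27, 80.66], [-181.25, 117.63], [-171.15, -9.14], [-177.46, 177.46]. Speed limits (degrees/s): [159.86, 159.86, 180, 180, 180, 180].

INTERFACE

Orientations are given as a 3x3 rotation matrix whose columns are the frame's x, y, z axes.
In Python, from station import * gives the robot as it stands.
- The arm moves only by the tool play_rows, never from a script. Its argument "targets" is a list that holds one entry, the list of rows, each a list of 5 numbers: the closure, from 0 (fully open) to 1 (shut), then the shift along the world's x, y, z in m, then the turn about the world's z in rad. In form: [[[gripper, x, y, z, twist], ...]]. A call has 1 to 5 rows; each row is the pose to reach, as a shift and turn from the pose commanded when the call began; what a row does not reach only later rows make up. A row lasts 1/12 s, in which the tool goes at most 41.7 mm and 7.16 degrees, less where a joint would pass 70% of its speed; a pose out of reach is approached as far as the arm can. A call with a gripper value outside its range is refused whole. The fingers move at their own pace and stop on an object; the grip force is fixed at half the most. Time passes only in rows, so rows that repeat a pose let the fingers close. It gives the time, the measured TCP pose, the force and the opening at its end, in the units of the state.
- sense(): the state, without advancing time (a new reading comes with each control period).
- capture(name): name is "scene" or "top"; returns the picture (384x512x3 uint8, blue, green, red); there is no depth.
- get_calibration(name): a dict with "camera_matrix" (3x3 intrinsics, pixels), "D" ([k1, k2, p1, p2, k3] as OpenCV has them; the pictures are not rectified), "T" (4x4, takes a point from camera to world coordinates). Camera axes: x right, y up, looking along -z (the intrinsics and any distortion apply to the point x, -y, -z); pixel columns grow to the right and rows downward; lengths in m; the calibration is good to about 2 mm. A picture is of the moment at which its call begins. get_calibration takes no time and is no camera call.
- finish_job(): hands the job in, once; it reports no verdict.
The state is a dict: "time_s": time; "joints": joint angles; "joint_velocities": joint speeds; "effort": joint torques, N m; "tcp_pos": TCP position; "ee_rot": TCP orientation; "wrist_force": force on the tool from outside, world axes, zero at the start; "moment": the same for the moment, N m; "gripper_width": opening from 0.0 (shut) to 1.0 (fully open).
Only numpy, scipy, OpenCV 4.12 (cv2) and the standard library are available. Lean on these libraries where they do the work, as an engineer would, in place of code of your own. Each camera call takes 0.05 s, during which the arm holds its last target. There are 200 camera calls.

## Working session

There is one attempt and no reset: what is moved stays moved. The work goes in short steps, Python scripts to look and compute and a tool call to move; the robot and the scene stay as the last step left them, time stands still between calls to the robot, and variables do not carry over. Pictures are saved under pics/ and viewed, on a budget of 10 in all, crops included, one or two more only if the job needs it, and the job is handed in when it is done.

Besides the shell and the picture viewer there is one more tool, called after "Emit:" as a command line: name --argument value ..., lists and objects as JSON in quotes. play_rows: Moves the arm, as the interface text tells. Its arguments: {"type":"object","properties":{"targets":{"type":"array","items":{"type":"array","items":{"type":"array","items":{"type":"number"}}}}},"required":["targets"]}

```bash
ls; mkdir -p pics; cat > h.py <<'E'
from station import *
import numpy as np, cv2
def ray(cam,uv):
    c=get_calibration(cam);K=np.array(c["camera_matrix"],float);T=np.array(c["T"],float)
    p=cv2.undistortPoints(np.array(uv,float).reshape(-1,1,2),K,np.array(c["D"],float)).reshape(-1,2)
    d=np.c_[p[:,0],-p[:,1],-np.ones(len(p))]@T[:3,:3].T
    return T[:3,3],d
def onz(cam,uv,z):
    o,d=ray(cam,uv); return o+d*((z-o[2])/d[:,2])[:,None]
def proj(cam,P):
    c=get_calibration(cam);K=np.array(c["camera_matrix"],float);T=np.array(c["T"],float)
    q=(np.array(P,float).reshape(-1,3)-T[:3,3])@T[:3,:3]; q=q*[1,-1,-1]
    return cv2.projectPoints(q,np.zeros(3),np.zeros(3),K,np.array(c["D"],float))[0].reshape(-1,2)
E
python3 - <<'E'
from h import *
for n in("scene","top"):
    im=capture(n); cv2.imwrite(f"pics/{n}0.png",im); c=get_calibration(n); print(n,np.round(c["camera_matrix"],1).tolist(),np.round(c["D"],3),np.round(c["T"],3).tolist())
    cv2.imwrite(f"pics/{n}0b.png",cv2.resize(im,(800,600),interpolation=cv2.INTER_CUBIC))
print(sense())
E
```

```text
pics
scene [[351.1, 0.0, 264.8], [0.0, 351.1, 194.1], [0.0, 0.0, 1.0]] [-0.046  0.     0.     0.     0.   ] [[0.373, -0.703, 0.605, 1.09], [0.928, 0.283, -0.244, -0.244], [-0.0, 0.652, 0.758, 0.79], [0.0, 0.0, 0.0, 1.0]]
top [[364.9, 0.0, 252.5], [0.0, 364.9, 193.5], [0.0, 0.0, 1.0]] [-0.071  0.     0.     0.     0.   ] [[-0.018, 0.982, -0.186, 0.421], [-1.0, -0.013, 0.027, -0.028], [0.024, 0.187, 0.982, 1.015], [0.0, 0.0, 0.0, 1.0]]
{'time_s': 0.1, 'joints': array([-5.30799903e+01,  2.20847818e+01,  3.88013391e-01, -2.56861637e-02,
       -6.84115624e+01, -1.48176557e+01]), 'joint_velocities': array([-0.00973398, -0.11951612,  0.16023842,  0.13988006,  0.03570647,
       -0.07539738]), 'effort': array([-2.90934877e-04, -3.91691780e+01,  1.87933856e+01,  4.23194200e+00,
        1.34366963e-02, -8.20145692e-05]), 'tcp_pos': array([ 0.2350026 , -0.57858884,  0.23858736]), 'ee_rot': array([[-9.26575340e-01, -3.76108356e-01, -8.02469276e-04],
       [-3.76109203e-01,  9.26573668e-01,  1.76196877e-03],
       [ 8.08557236e-05,  1.93441289e-03, -9.99998126e-01]]), 'wrist_force': array([-0.33662789,  0.33448436, -0.34426134]), 'moment': array([0.01515766, 0.05547486, 0.03421144]), 'gripper_width': 1.0009351405501903}
```

View pics/top0b.png

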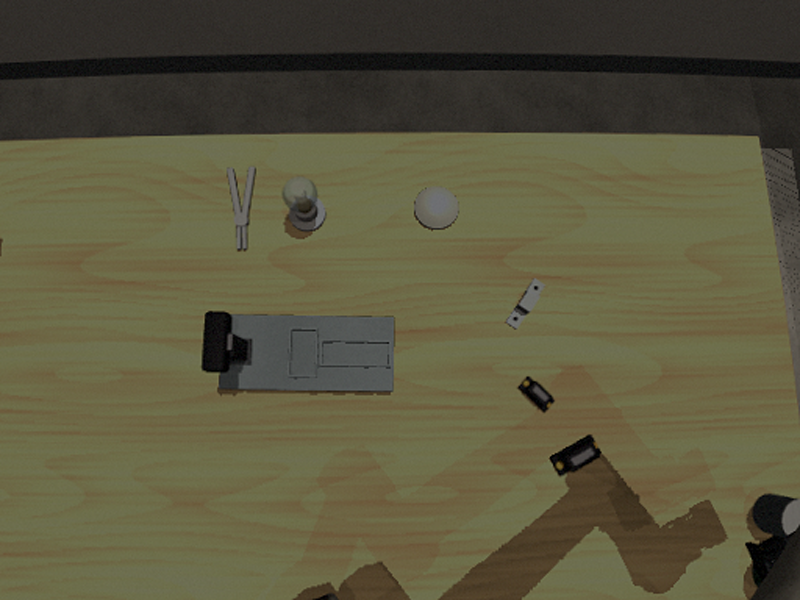

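View pics/scene0b.png

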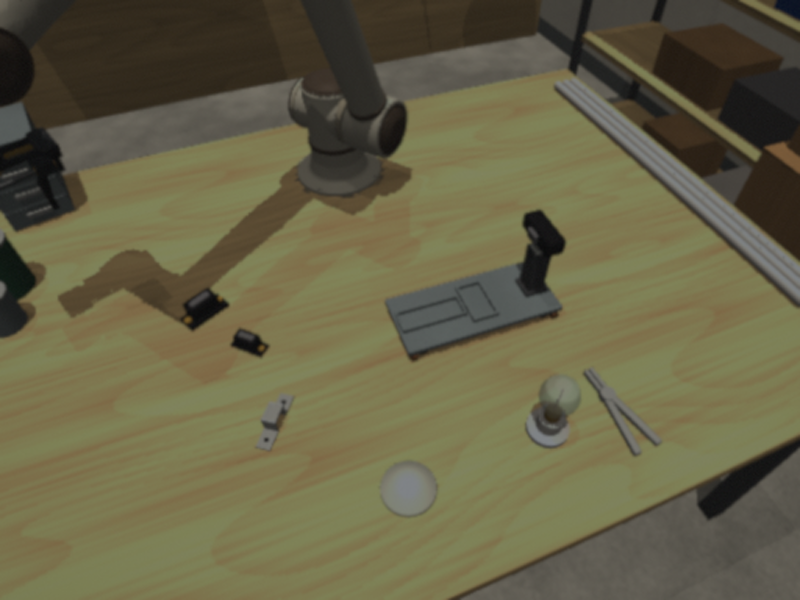

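The top view (800x600 scale) shows the trolley deck at (218–394, 315–392) with the handle at its left end. The bracket is at (525,304), the fuse holders at (537,394) and (576,455), and the bystanders along the top. The scene view agrees.

```bash
cat > m1.py <<'E'
from h import *
im=cv2.imread("pics/top0.png"); hsv=cv2.cvtColor(im,cv2.COLOR_BGR2HSV)
s=512/800
def rects(mask,roi,z,amin=20):
    x0,y0,x1,y1=[int(v*s) for v in roi]; m=np.zeros_like(mask); m[y0:y1,x0:x1]=mask[y0:y1,x0:x1]
    for c in cv2.findContours(m,cv2.RETR_EXTERNAL,cv2.CHAIN_APPROX_NONE)[0]:
        if cv2.contourArea(c)<amin: continue
        P=onz("top",c.reshape(-1,2),z)[:,:2].astype(np.float32)*1000
        (cx,cy),(w,h),a=cv2.minAreaRect(P); print(np.round([cx,cy,w,h,a],1), np.round(cv2.boxPoints(((cx,cy),(w,h),a))).tolist())
H,S,V=cv2.split(hsv)
print(hsv[int(394*s),int(537*s)],hsv[int(304*s),int(525*s)],hsv[int(375*s),int(260*s)],hsv[int(300*s),int(260*s)])
print("dark");dark=((V<45)*255).astype(np.uint8)
rects(dark,(505,365,560,420),0.008); rects(dark,(540,425,610,485),0.008)
print("bracket");rects(((S<70)*255).astype(np.uint8),(490,265,560,340),0.003)
print("deck");rects(((S<70)*255).astype(np.uint8),(190,300,420,410),0.03,200)
def crop(n,roi,k):
    x0,y0,x1,y1=[int(v*s) for v in roi]; return cv2.resize(im[y0:y1,x0:x1],None,fx=k,fy=k,interpolation=cv2.INTER_NEAREST)
a=crop("",(490,265,620,490),5); b=crop("",(195,300,405,400),5)
b=cv2.resize(b,None,fx=.55,fy=.55) if False else b
cv=np.zeros((600,800,3),np.uint8); a=cv2.resize(a,None,fx=.8,fy=.8,interpolation=cv2.INTER_NEAREST)
b=crop("",(195,300,405,400),3); cv[:a.shape[0],:a.shape[1]]=a[:600]; cv[:b.shape[0],350:350+b.shape[1]]=b
cv2.imwrite("pics/c1.png",np.clip(cv.astype(int)*1.7,0,255).astype(np.uint8))
E
python3 m1.py
```

```text
[ 8 23 44] [ 30  11 112] [70  9 83] [ 29  87 109]
dark
[ 445.6 -301.9   62.4   31.3   46.2] [[413.0, -314.0], [435.0, -335.0], [478.0, -290.0], [456.0, -269.0]]
[ 335.9 -365.4   42.    85.9   26.2] [[298.0, -336.0], [336.0, -413.0], [374.0, -395.0], [336.0, -318.0]]
bracket
[ 608.4 -294.8   29.1  101.1   53.9] [[559.0, -277.0], [641.0, -336.0], [658.0, -313.0], [576.0, -253.0]]
deck
[523.4 114.6 329.7 131.6  87.9] [[452.0, -48.0], [583.0, -53.0], [595.0, 277.0], [464.0, 282.0]]
```

View pics/c1.png

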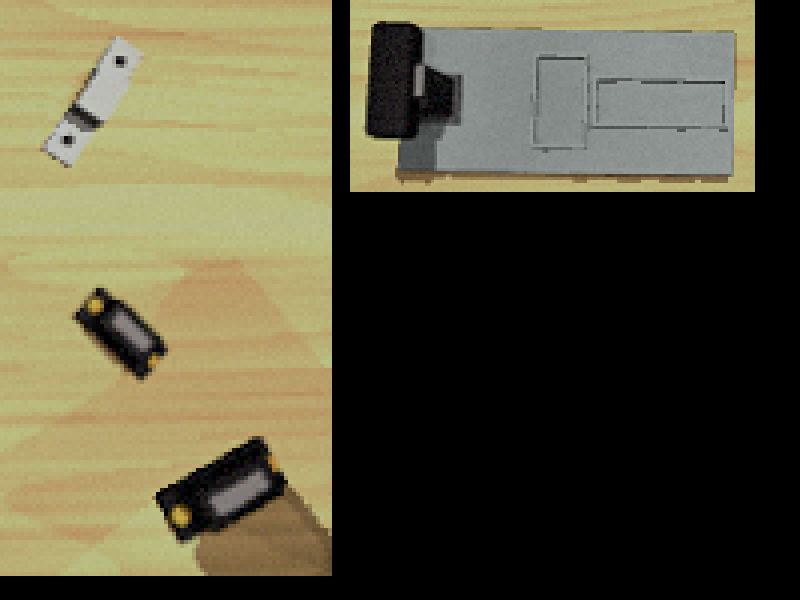

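The crop shows that the smaller holder (62x31 mm measured) is the one meant; the other is about 42x86. The bracket's foot holes are at crop (120,61) and (67,140). The deck's right edge is at crop x≈734, the button at (418,80), and the compartments at (535–588, 57–149) and (597–725, 80–128).

```bash
cat > m2.py <<'E'
from h import *
f=lambda P:np.round(P[:,:2]*1000,1).tolist()
A=lambda u,v:[313+u/4-.4,169+v/4-.4]; B=lambda u,v:[124+(u-350)/3-.3,192+v/3-.3]
print("holes",f(onz("top",[A(121,62),A(68,141)],.003)))
print("deck RT RB LB",f(onz("top",[B(735,31),B(734,175),B(398,174)],.03)))
print("top edge",f(onz("top",[B(430,29),B(734,32)],.03)))
for n,r in(("cross",(535,57,588,149)),("long",(597,80,725,128))):
    x0,y0,x1,y1=r; print(n,f(onz("top",[B(x0,y0),B(x1,y0),B(x1,y1),B(x0,y1)],.036)))
print("bar top",f(onz("top",[B(372,24),B(424,26),B(412,138),B(366,136)],.18)))
im=cv2.imread("pics/top0.png"); hsv=cv2.cvtColor(im,cv2.COLOR_BGR2HSV)
m=np.zeros(im.shape[:2],np.uint8); m[238:265,328:356]=((hsv[238:265,328:356,2]>60)&(hsv[238:265,328:356,1]<60))*255
for c in cv2.findContours(m,0,1)[0]:
    if cv2.contourArea(c)>4: M=cv2.moments(c); print("label",cv2.contourArea(c),f(onz("top",[[M['m10']/M['m00'],M['m01']/M['m00']]],.032)))
print(f(onz("top",[A(96,306),A(156,364)],.009)),"brass")
s=cv2.imread("pics/scene0.png"); cv2.imwrite("pics/c2.png",np.clip(cv2.resize(s[60:240,0:180],(600,600),interpolation=cv2.INTER_CUBIC).astype(int)*2,0,255).astype(np.uint8))
E
python3 m2.py
```

```text
holes [[637.0, -315.0], [580.3, -273.2]]
deck RT RB LB [[584.2, -52.9], [454.2, -49.7], [459.2, 249.7]]
top edge [[589.9, 225.1], [583.3, -52.0]]
cross [[562.0, 127.8], [561.4, 80.1], [478.9, 79.6], [479.5, 126.7]]
long [[540.4, 71.9], [538.7, -43.0], [495.7, -42.3], [497.4, 71.7]]
bar top [[568.7, 231.8], [566.6, 191.2], [480.4, 197.6], [482.3, 232.9]]
label 27.0 [[445.5, -302.2]]
[[463.7, -284.9], [423.2, -324.5]] brass
```

View pics/c2.png

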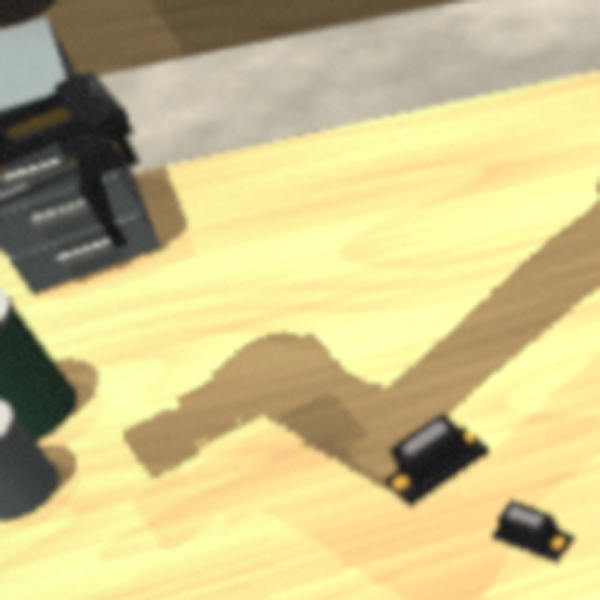

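```bash
python3 - <<'E'
from h import *
s=sense();R=s["ee_rot"];t=s["tcp_pos"]
def q(x,y,z): return np.round((proj("scene",[t+R@np.array([x,y,z])])[0]-[0,60])*600/180).astype(int).tolist()
print("tcp",q(0,0,0),"fingertips",q(0,.05,.017),q(0,-.05,.017))
for hx,hy in((.0375,.095),(.095,.0375),(.0375,.0375)):
    print(hx,hy,[q(a*hx,b*hy,-.053) for a,b in((1,1),(1,-1),(-1,-1),(-1,1))])
print([ -e for e in [1]])
E
```

```text
tcp [43, 252] fingertips [119, 239] [-13, 300]
0.0375 0.095 [[116, 119], [-148, 232], [-122, 282], [152, 160]]
0.095 0.0375 [[16, 120], [-85, 162], [-9, 282], [102, 230]]
0.0375 0.0375 [[40, 151], [-64, 195], [-34, 242], [74, 194]]
[-1]
```

The projected hand corners match the view: the gripper's body is wide (190 mm) along the jaw direction. Gripping the fuse holder across its width would therefore put the body into the T-bar at the cross pocket. I'll grip it along its 44 mm body length instead, so the jaws lie along trolley x.

Emit:
play_rows --targets '[[[0,0.0187,0.0142,-0.006,0.106],[0,0.0374,0.0284,-0.012,0.212],[0,0.0561,0.0426,-0.018,0.318],[0,0.0748,0.0568,-0.024,0.424],[0,0.0935,0.071,-0.03,0.53]]]'

```text
time_s: 0.52
tcp_pos: [0.3292, -0.5071, 0.2087]
ee_rot: [[-0.605, -0.796, -0.001], [-0.796, 0.605, 0.001], [-0.0, 0.001, -1.0]]
wrist_force: [0.9, 0.1, 0.3]
gripper_width: 1.0
```

```bash
cat > st.py <<'E'
from h import *
s=sense(); R=s["ee_rot"]
print(round(s["time_s"],2),"j",np.round(s["joints"],1),"tcp",np.round(s["tcp_pos"]*1000,1),"jaw",round(np.degrees(np.arctan2(R[1,1],R[0,1])),2),"F",np.round(s["wrist_force"],1),"w",round(s["gripper_width"]*87,1))
E
python3 st.py
```

```text
0.52 j [-41.7  21.4  -5.1  -0.  -63.5   4.4] tcp [ 329.2 -507.1  208.7] jaw 142.75 F [0.9 0.1 0.3] w 87.0
```

Emit:
play_rows --targets '[[[0,0.0187,0.0142,-0.006,0.106],[0,0.0374,0.0284,-0.012,0.212],[0,0.0561,0.0426,-0.018,0.318],[0,0.0748,0.0568,-0.024,0.424],[0,0.0935,0.071,-0.03,0.53]]]'

```text
time_s: 0.93
tcp_pos: [0.4228, -0.436, 0.1788]
ee_rot: [[-0.12, -0.993, -0.001], [-0.993, 0.12, 0.001], [-0.001, 0.001, -1.0]]
wrist_force: [-0.3, 0.5, 0.3]
gripper_width: 1.002
```

Emit:
play_rows --targets '[[[0,0.0187,0.0142,-0.006,0.106],[0,0.0374,0.0284,-0.012,0.212],[0,0.0561,0.0426,-0.018,0.318],[0,0.0748,0.0568,-0.024,0.424],[0,0.0935,0.071,-0.03,0.53]]]'

```text
time_s: 1.35
tcp_pos: [0.5163, -0.365, 0.1487]
ee_rot: [[0.399, -0.917, -0.001], [-0.917, -0.399, 0.001], [-0.001, 0.001, -1.0]]
wrist_force: [0.1, -0.7, -0.2]
gripper_width: 1.002
```

Emit:
play_rows --targets '[[[0,0.0187,0.0142,-0.006,0.106],[0,0.0374,0.0284,-0.012,0.212],[0,0.0561,0.0426,-0.018,0.318],[0,0.0748,0.0568,-0.024,0.424],[0,0.0935,0.071,-0.03,0.53]]]'

```text
time_s: 1.77
tcp_pos: [0.6097, -0.2941, 0.1186]
ee_rot: [[0.808, -0.59, -0.001], [-0.59, -0.808, 0.0], [-0.001, 0.0, -1.0]]
wrist_force: [-0.5, -0.7, -0.4]
gripper_width: 0.999
```

```bash
python3 st.py
```

```text
1.77 j [-12.1  32.5  -0.3  -0.  -57.2  66. ] tcp [ 609.7 -294.1  118.6] jaw -126.13 F [-0.5 -0.7 -0.4] w 86.9
```

Emit:
play_rows --targets '[[[0,-0.001,0,-0.025,0],[0,-0.001,0,-0.05,0],[0,-0.001,0,-0.075,0],[0,-0.001,0,-0.091,0],[0,-0.001,0,-0.091,0]]]'

```text
time_s: 2.18
tcp_pos: [0.6049, -0.2939, 0.0233]
ee_rot: [[0.804, -0.595, -0.009], [-0.595, -0.804, 0.003], [-0.009, 0.003, -1.0]]
wrist_force: [-0.9, 0.9, -0.9]
gripper_width: 1.003
```

Emit:
play_rows --targets '[[[1,0,0,0,0],[1,0,0,0,0],[1,0,0,0,0],[1,0,0,0,0],[1,0,0,0,0]]]'

```text
time_s: 2.6
tcp_pos: [0.6088, -0.2952, 0.0299]
ee_rot: [[0.805, -0.594, 0.002], [-0.594, -0.805, -0.001], [0.002, -0.001, -1.0]]
wrist_force: [0.8, 1.0, 0.4]
gripper_width: 0.705
```

Emit:
play_rows --targets '[[[1,0,0,0,0],[1,0,0,0,0],[1,0,0,0,0],[1,0,0,0,0]]]'

```text
time_s: 2.93
tcp_pos: [0.6082, -0.295, 0.0287]
ee_rot: [[0.805, -0.594, 0.0], [-0.594, -0.805, -0.0], [0.0, -0.0, -1.0]]
wrist_force: [-0.3, -0.6, -0.2]
gripper_width: 0.4
```

```bash
python3 st.py
```

```text
2.93 j [-12.2  38.   -4.9   0.  -47.   65.8] tcp [ 608.2 -295.    28.7] jaw -126.43 F [-0.3 -0.6 -0.2] w 34.8
```

Emit:
play_rows --targets '[[[1,0,0,0,0],[1,0,0,0,0],[1,0,0,0,0],[1,0,0,0,0]]]'

```text
time_s: 3.27
tcp_pos: [0.6083, -0.2951, 0.0286]
ee_rot: [[0.805, -0.594, 0.0], [-0.594, -0.805, -0.0], [0.0, -0.0, -1.0]]
wrist_force: [-0.0, -0.4, 1.0]
gripper_width: 0.26
```

Emit:
play_rows --targets '[[[1,0,0,0.015,0],[1,0,0,0.035,0],[1,0,0,0.055,0],[1,0,0,0.075,0],[1,0,0,0.09,0]]]'

```text
time_s: 3.68
tcp_pos: [0.6084, -0.2952, 0.12]
ee_rot: [[0.805, -0.594, 0.001], [-0.594, -0.805, -0.0], [0.001, -0.0, -1.0]]
wrist_force: [0.6, -0.6, -0.3]
gripper_width: 0.26
```

```bash
python3 st.py; python3 -c "
from h import *
a=capture('scene');b=capture('top')
cv2.imwrite('pics/s1.png',a)
v=np.hstack([cv2.resize(a[190:340,100:300],(800,600),interpolation=cv2.INTER_CUBIC)])
cv2.imwrite('pics/s1c.png',np.clip(v.astype(int)*2,0,255).astype(np.uint8))"
```

```text
3.68 j [-12.2  32.3  -0.5   0.  -57.2  65.8] tcp [ 608.4 -295.2  120. ] jaw -126.43 F [ 0.6 -0.6 -0.3] w 22.6
```

View pics/s1c.png

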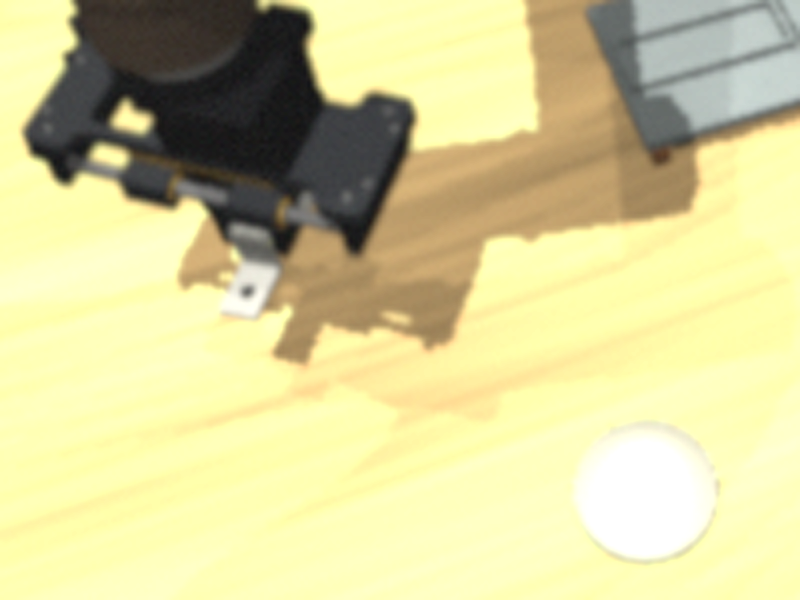

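The bracket is held by its hump; its free foot is at crop (247,291) with nothing else touched. Carrying it to the long pocket.

Emit:
play_rows --targets '[[[1,-0.009,0.031,0,-0.0957],[1,-0.018,0.062,0,-0.1914],[1,-0.027,0.093,0,-0.2871],[1,-0.036,0.124,0,-0.3828],[1,-0.045,0.155,0,-0.4785]]]'

```text
time_s: 4.2
tcp_pos: [0.5615, -0.1387, 0.1168]
ee_rot: [[0.436, -0.9, -0.003], [-0.9, -0.436, 0.0], [-0.002, 0.002, -1.0]]
wrist_force: [1.0, -0.1, -0.7]
gripper_width: 0.267
```

Emit:
play_rows --targets '[[[1,-0.009,0.031,0,-0.0957],[1,-0.018,0.062,0,-0.1914],[1,-0.027,0.093,0,-0.2871],[1,-0.036,0.124,0,-0.3828],[1,-0.045,0.155,0,-0.4785]]]'

```text
time_s: 4.62
tcp_pos: [0.5166, 0.0161, 0.1172]
ee_rot: [[-0.027, -1.0, -0.003], [-1.0, 0.027, -0.0], [0.0, 0.002, -1.0]]
wrist_force: [1.3, 1.1, -1.3]
gripper_width: 0.263
```

Emit:
play_rows --targets '[[[1,0,0,0,0],[1,0,0,-0.015,0],[1,0,0,-0.03,0],[1,0,0,-0.03,0],[1,0,0,-0.03,0]]]'

```text
time_s: 5.03
tcp_pos: [0.5171, 0.0144, 0.0872]
ee_rot: [[-0.022, -1.0, -0.004], [-1.0, 0.022, -0.001], [0.001, 0.004, -1.0]]
wrist_force: [0.1, 0.4, -0.3]
gripper_width: 0.263
```

```bash
python3 st.py; python3 -c "
from h import *
a=capture('scene');b=capture('top')
cv2.imwrite('pics/s2.png',a)
v=np.vstack([cv2.resize(a[150:240,230:380],(500,300),interpolation=cv2.INTER_CUBIC),cv2.resize(b[180:270,120:270],(500,300),interpolation=cv2.INTER_CUBIC)])
cv2.imwrite('pics/s2c.png',np.clip(v.astype(int)*2,0,255).astype(np.uint8))"
```

```text
5.03 j [ 19.6  21.5 -25.8  -0.  -43.  -20.8] tcp [517.1  14.4  87.2] jaw 178.74 F [ 0.1  0.4 -0.3] w 22.9
```

View pics/s2c.png

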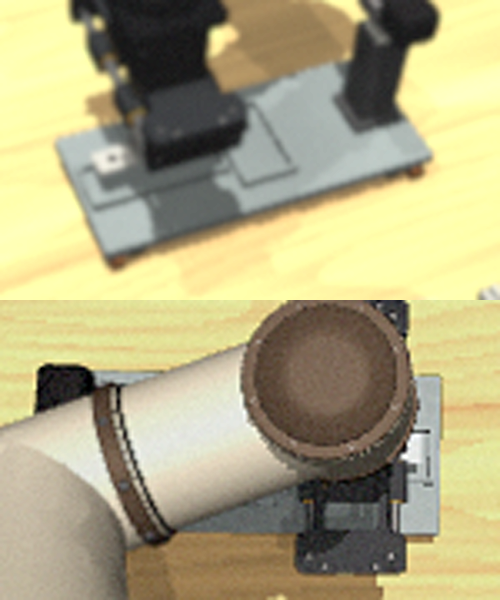

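The bracket is above the long pocket and lined up with it. The foot hole is at scene crop (112,158), and the pocket's near-end corners at about (80,173) and (98,207).

```bash
python3 -c "
from h import *
q=lambda u,v:[230+u*.3-.35,150+v*.3-.35]
print('hole',onz('scene',[q(112,158)],.0615)*1000,'corners',onz('scene',[q(80,173),q(98,207),q(240,185),q(292,166),q(250,107)],.037)*1000)
print('pred hole',517.1-.022*35.2,14.4-35.2)
print('pocket end corners pred',[(519+sx*19-1.3,14.6-57) for sx in(-1,1)])"
```

```text
hole [[516.31240751 -17.71339776  61.5       ]] corners [[502.27734541 -40.95067853  37.        ]
 [541.31047489 -40.06168451  37.        ]
 [563.77811795  77.2826886   37.        ]
 [561.63951914 126.75205694  37.        ]
 [487.83635602 123.79434396  37.        ]]
pred hole 516.3256 -20.800000000000004
pocket end corners pred [(498.7, -42.4), (536.7, -42.4)]
```

Emit:
play_rows --targets '[[[1,0.003,-0.001,-0.006,0],[1,0.003,-0.001,-0.012,0],[1,0.003,-0.001,-0.018,0],[1,0.003,-0.001,-0.023,0],[1,0.003,-0.001,-0.026,0]]]'

```text
time_s: 5.55
tcp_pos: [0.5207, 0.0137, 0.0615]
ee_rot: [[-0.022, -1.0, -0.002], [-1.0, 0.022, -0.0], [0.0, 0.002, -1.0]]
wrist_force: [-0.8, 0.5, -1.6]
gripper_width: 0.264
```

Emit:
play_rows --targets '[[[1,0,0,-0.001,0],[1,0,0,-0.002,0],[1,0,0,-0.0025,0],[1,0,0,-0.0025,0]]]'

```text
time_s: 5.88
tcp_pos: [0.5213, 0.014, 0.0601]
ee_rot: [[-0.022, -1.0, 0.0], [-1.0, 0.022, 0.0], [-0.0, -0.0, -1.0]]
wrist_force: [-0.0, 0.2, -0.7]
gripper_width: 0.262
```

```bash
python3 st.py
```

```text
5.88 j [ 19.4  24.  -26.8   0.  -39.2 -20.6] tcp [521.3  14.   60.1] jaw 178.74 F [-0.   0.2 -0.7] w 22.8
```

Emit:
play_rows --targets '[[[1,-0.001,0,-0.001,0],[1,-0.001,0,-0.0015,0],[1,-0.001,0,-0.0015,0],[1,-0.001,0,-0.0015,0]]]'

```text
time_s: 6.22
tcp_pos: [0.5202, 0.014, 0.0587]
ee_rot: [[-0.022, -1.0, 0.0], [-1.0, 0.022, 0.0], [-0.0, -0.0, -1.0]]
wrist_force: [-0.2, -0.4, -1.0]
gripper_width: 0.262
```

```bash
python3 st.py
```

```text
6.22 j [ 19.4  24.1 -27.    0.  -38.9 -20.7] tcp [520.2  14.   58.7] jaw 178.74 F [-0.2 -0.4 -1. ] w 22.8
```

Emit:
play_rows --targets '[[[0,0,0,0,0],[0,0,0,0,0],[0,0,0,0,0],[0,0,0,0,0],[0,0,0,0,0]]]'

```text
time_s: 6.63
tcp_pos: [0.5203, 0.014, 0.0586]
ee_rot: [[-0.022, -1.0, 0.0], [-1.0, 0.022, 0.0], [-0.0, -0.0, -1.0]]
wrist_force: [0.5, -0.2, 1.2]
gripper_width: 0.555
```

Emit:
play_rows --targets '[[[0,0,0,0.01,0],[0,0,0,0.025,0],[0,0,0,0.045,0],[0,0,0,0.065,0],[0,0,0,0.08,0]]]'

```text
time_s: 7.05
tcp_pos: [0.5208, 0.014, 0.141]
ee_rot: [[-0.022, -1.0, 0.002], [-1.0, 0.022, 0.0], [-0.0, -0.002, -1.0]]
wrist_force: [0.8, 0.6, 0.3]
gripper_width: 0.933
```

Emit:
play_rows --targets '[[[0,-0.0075,-0.0316,0,0.0816],[0,-0.015,-0.0632,0,0.1632],[0,-0.0225,-0.0948,0,0.2448],[0,-0.03,-0.1264,0,0.3264],[0,-0.0375,-0.158,0,0.408]]]'

```text
time_s: 7.47
tcp_pos: [0.4823, -0.1453, 0.1396]
ee_rot: [[0.381, -0.925, 0.001], [-0.925, -0.381, -0.0], [0.001, -0.001, -1.0]]
wrist_force: [0.1, -0.0, -0.1]
gripper_width: 0.999
```

Emit:
play_rows --targets '[[[0,-0.0075,-0.0316,0,0.0816],[0,-0.015,-0.0632,0,0.1632],[0,-0.0225,-0.0948,0,0.2448],[0,-0.03,-0.1264,0,0.3264],[0,-0.0375,-0.158,0,0.408]]]'

```text
time_s: 7.88
tcp_pos: [0.4447, -0.3036, 0.1395]
ee_rot: [[0.716, -0.698, 0.001], [-0.698, -0.716, -0.0], [0.001, -0.0, -1.0]]
wrist_force: [1.3, 0.4, -0.2]
gripper_width: 0.999
```

Emit:
play_rows --targets '[[[0,0,0,-0.01,0],[0,0,0,-0.02,0],[0,0,0,-0.03,0],[0,0,0,-0.04,0],[0,0,0,-0.04,0]]]'

```text
time_s: 8.3
tcp_pos: [0.4439, -0.3003, 0.096]
ee_rot: [[0.714, -0.7, -0.005], [-0.7, -0.714, 0.002], [-0.005, 0.002, -1.0]]
wrist_force: [-0.5, 1.2, 0.3]
gripper_width: 1.002
```

```bash
python3 st.py; python3 -c "
from h import *
a=capture('scene');b=capture('top')
cv2.imwrite('pics/s3.png',a);cv2.imwrite('pics/t3.png',b)
v=np.vstack([cv2.resize(b[195:255,130:260],(650,300),interpolation=cv2.INTER_CUBIC),cv2.resize(a[170:250,80:253],(650,300),interpolation=cv2.INTER_CUBIC)])
cv2.imwrite('pics/s3c.png',np.clip(v.astype(int)*2,0,255).astype(np.uint8))"
```

```text
8.3 j [-16.8  22.3 -22.6  -0.1 -45.4  62.3] tcp [ 443.9 -300.3   96. ] jaw -134.46 F [-0.5  1.2  0.3] w 87.1
```

View pics/s3c.png

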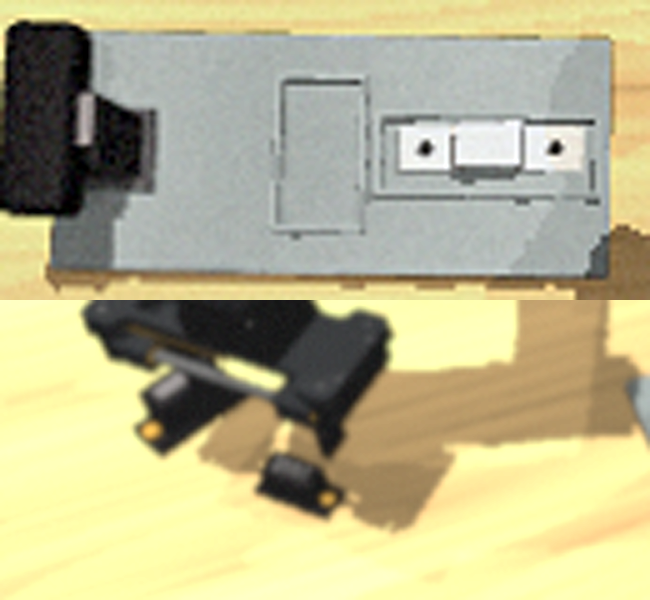

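The bracket now lies flat inside the long pocket in the top view, with holes at crop (426,148) and (556,148), and rims at about y 120 and y 197. Checking its margin to the rims in numbers.

```bash
python3 -c "
from h import *
b=cv2.imread('pics/t3.png')
q=lambda u,v:[130+u/5-.4,195+v/5-.4]
print('holes',np.round(onz('top',[q(426,148),q(556,148)],.033)*1000,1).tolist())
print('foot edges',np.round(onz('top',[q(410,124),q(410,172)],.033)*1000,1).tolist())
print('rim +x floor/top',np.round(onz('top',[q(560,125)],.030)*1000,1).tolist(),np.round(onz('top',[q(560,120)],.038)*1000,1).tolist(),'-x outer',np.round(onz('top',[q(560,202)],.030)*1000,1).tolist())
g=b.max(2)
for x in (130+410//5,130+420//5,130+555//5,130+575//5): print(x,g[213:240,x].tolist())
s=sense();print(np.round(s['tcp_pos']*1000,1))
"
```

```text
holes [[524.6, 48.5, 33.0], [523.6, -21.5, 33.0]]
foot edges [[537.8, 57.2, 33.0], [511.8, 57.1, 33.0]]
rim +x floor/top [[536.4, -23.8, 30.0]] [[538.2, -23.9, 38.0]] -x outer [[494.7, -23.2, 30.0]]
212 [94, 93, 94, 94, 96, 55, 50, 117, 121, 121, 119, 121, 120, 122, 121, 120, 67, 92, 95, 92, 95, 54, 92, 95, 91, 93, 90]
214 [94, 93, 90, 93, 96, 59, 96, 114, 121, 122, 73, 26, 34, 102, 122, 119, 64, 95, 92, 93, 96, 55, 94, 91, 93, 94, 93]
241 [86, 86, 85, 86, 91, 91, 36, 114, 121, 119, 37, 8, 23, 121, 118, 120, 94, 96, 96, 96, 97, 87, 86, 86, 87, 87, 89]
245 [87, 84, 85, 87, 89, 93, 33, 104, 123, 117, 119, 118, 120, 117, 120, 120, 93, 85, 89, 86, 88, 72, 87, 87, 87, 87, 86]
[ 445.3 -301.1   98. ]
```

The bracket is inside the rims and flat, though near the +x rim; I'll recheck it later. Descending on the fuse holder.

Emit:
play_rows --targets '[[[0,0,-0.001,-0.02,0],[0,0,-0.001,-0.04,0],[0,0,-0.001,-0.055,0],[0,0,-0.001,-0.065,0],[0,0,-0.001,-0.068,0]]]'

```text
time_s: 8.82
tcp_pos: [0.4448, -0.3024, 0.0294]
ee_rot: [[0.714, -0.701, -0.002], [-0.701, -0.714, 0.001], [-0.002, 0.001, -1.0]]
wrist_force: [0.3, 0.7, 0.8]
gripper_width: 0.999
```

Emit:
play_rows --targets '[[[1,0,0,0,0],[1,0,0,0,0],[1,0,0,0,0],[1,0,0,0,0],[1,0,0,0,0]]]'

```text
time_s: 9.23
tcp_pos: [0.4456, -0.3032, 0.0313]
ee_rot: [[0.713, -0.701, 0.002], [-0.701, -0.713, -0.001], [0.001, -0.001, -1.0]]
wrist_force: [0.1, -0.1, -0.5]
gripper_width: 0.708
```

Emit:
play_rows --targets '[[[1,0,0,0,0],[1,0,0,0,0],[1,0,0,0,0],[1,0,0,0,0],[1,0,0,0,0]]]'

```text
time_s: 9.65
tcp_pos: [0.4453, -0.3031, 0.0308]
ee_rot: [[0.713, -0.701, 0.0], [-0.701, -0.713, -0.0], [0.0, -0.0, -1.0]]
wrist_force: [-0.2, 1.3, 2.2]
gripper_width: 0.504
```

```bash
python3 st.py
```

```text
9.65 j [-17.   27.9 -25.7   0.  -36.3  62.5] tcp [ 445.3 -303.1   30.8] jaw -134.5 F [-0.2  1.3  2.2] w 43.8
```

Emit:
play_rows --targets '[[[1,0,0,0.02,0],[1,0,0,0.045,0],[1,0,0,0.07,0],[1,0,0,0.09,0],[1,0,0,0.1,0]]]'

```text
time_s: 10.07
tcp_pos: [0.4463, -0.3035, 0.1331]
ee_rot: [[0.713, -0.701, 0.004], [-0.701, -0.713, -0.002], [0.004, -0.002, -1.0]]
wrist_force: [-0.0, -0.1, -0.9]
gripper_width: 0.506
```

Emit:
play_rows --targets '[[[1,0.0063,0.034,0,-0.068],[1,0.0126,0.068,0,-0.136],[1,0.0189,0.102,0,-0.204],[1,0.0252,0.136,0,-0.272],[1,0.0315,0.17,0,-0.34]]]'

```text
time_s: 10.48
tcp_pos: [0.4761, -0.1316, 0.1298]
ee_rot: [[0.435, -0.901, -0.001], [-0.901, -0.435, 0.0], [-0.001, 0.001, -1.0]]
wrist_force: [0.7, 0.4, -0.5]
gripper_width: 0.499
```

Emit:
play_rows --targets '[[[1,0.0063,0.034,0,-0.068],[1,0.0126,0.068,0,-0.136],[1,0.0189,0.102,0,-0.204],[1,0.0252,0.136,0,-0.272],[1,0.0315,0.17,0,-0.34]]]'

```text
time_s: 10.9
tcp_pos: [0.5076, 0.0386, 0.1298]
ee_rot: [[0.11, -0.994, -0.002], [-0.994, -0.11, -0.0], [0.0, 0.002, -1.0]]
wrist_force: [0.7, -1.2, -0.6]
gripper_width: 0.5
```

Emit:
play_rows --targets '[[[1,0.0063,0.034,0,-0.068],[1,0.0126,0.068,0,-0.136],[1,0.0126,0.068,0,-0.136],[1,0.0126,0.068,-0.01,-0.136],[1,0.0126,0.068,-0.02,-0.136]]]'

```text
time_s: 11.32
tcp_pos: [0.5202, 0.1049, 0.1093]
ee_rot: [[-0.022, -1.0, -0.001], [-1.0, 0.022, -0.0], [0.0, 0.001, -1.0]]
wrist_force: [-0.8, -0.6, -0.6]
gripper_width: 0.506
```

```bash
python3 st.py; python3 -c "
from h import *
a=capture('scene');b=capture('top')
cv2.imwrite('pics/s4.png',a);cv2.imwrite('pics/t4.png',b)
v=np.vstack([cv2.resize(a[110:230,230:390],(800,600),interpolation=cv2.INTER_CUBIC)])
cv2.imwrite('pics/s4c.png',np.clip(v.astype(int)*2,0,255).astype(np.uint8))"
```

```text
11.32 j [ 28.9  20.7 -22.7  -0.  -46.6 -30.1] tcp [520.2 104.9 109.3] jaw 178.76 F [-0.8 -0.6 -0.6] w 44.0
```

View pics/s4c.png

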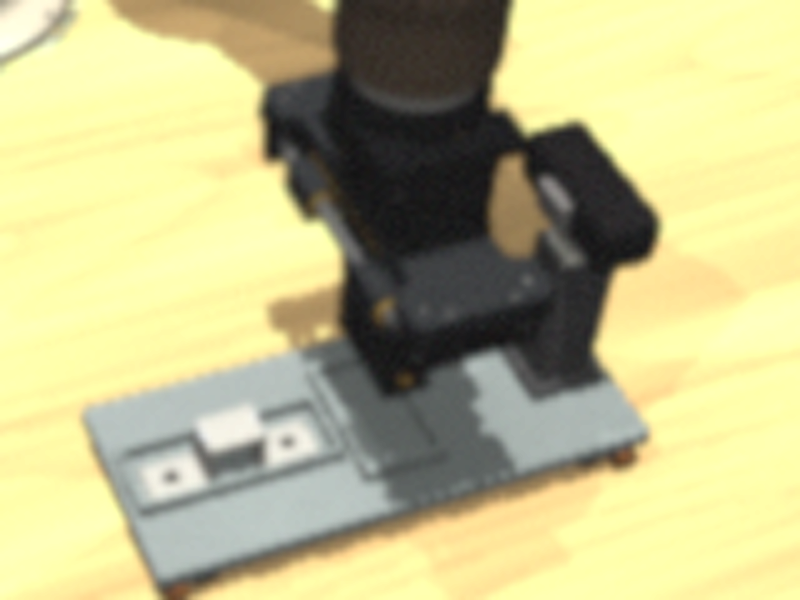

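This view shows the bracket flat in the long pocket, clear of its rims. The gripper's body clears the handle. The holder's terminal is at (405,378), and the cross pocket's near corners at (368,475) and (442,450).

```bash
python3 -c "
from h import *
q=lambda u,v:[230+u/5-.4,110+v/5-.4]
r=lambda P:np.round(P*1000,1).tolist()
print('brass',r(onz('scene',[q(405,378)],.0875)),'pred ~',520.2+28.5,104.3)
print('cross corners NL NR FL',r(onz('scene',[q(368,475),q(442,450),q(312,372)],.036)))
print('long NL NR FR FL',r(onz('scene',[q(143,512),q(342,457),q(318,400),q(122,453)],.036)))
print('bracket holes',r(onz('scene',[q(171,477),q(290,442)],.033)))
"
```

```text
brass [[545.6, 108.5, 87.5]] pred ~ 548.7 104.3
cross corners NL NR FL [[562.9, 82.5, 36.0], [562.2, 128.9, 36.0], [481.3, 86.2, 36.0]]
long NL NR FR FL [[540.5, -42.2, 36.0], [545.9, 74.8, 36.0], [502.3, 80.2, 36.0], [497.3, -38.0, 36.0]]
bracket holes [[521.3, -18.2, 33.0], [522.8, 53.5, 33.0]]
```

Emit:
play_rows --targets '[[[1,0.001,-0.001,-0.01,0],[1,0.001,-0.001,-0.02,0],[1,0.001,-0.001,-0.03,0],[1,0.001,-0.001,-0.038,0],[1,0.001,-0.001,-0.044,0]]]'

```text
time_s: 11.83
tcp_pos: [0.5212, 0.1034, 0.0651]
ee_rot: [[-0.023, -1.0, -0.002], [-1.0, 0.023, -0.001], [0.001, 0.002, -1.0]]
wrist_force: [-0.2, -0.4, -1.2]
gripper_width: 0.5
```

Emit:
play_rows --targets '[[[1,0,0,-0.001,0],[1,0,0,-0.002,0],[1,0,0,-0.003,0],[1,0,0,-0.0035,0],[1,0,0,-0.0035,0]]]'

```text
time_s: 12.25
tcp_pos: [0.522, 0.1041, 0.0634]
ee_rot: [[-0.022, -1.0, 0.001], [-1.0, 0.022, 0.0], [-0.0, -0.001, -1.0]]
wrist_force: [0.2, -0.4, -0.8]
gripper_width: 0.499
```

```bash
python3 st.py
```

```text
12.25 j [ 28.8  24.5 -25.1   0.  -40.3 -30. ] tcp [522.  104.1  63.4] jaw 178.75 F [ 0.2 -0.4 -0.8] w 43.4
```

Emit:
play_rows --targets '[[[1,0,0,-0.001,0],[1,0,0,-0.002,0],[1,0,0,-0.0025,0],[1,0,0,-0.0025,0],[1,0,0,-0.0025,0]]]'

```text
time_s: 12.67
tcp_pos: [0.5218, 0.104, 0.0608]
ee_rot: [[-0.022, -1.0, 0.0], [-1.0, 0.022, 0.0], [-0.0, -0.0, -1.0]]
wrist_force: [-1.2, 0.0, 1.7]
gripper_width: 0.504
```

```bash
python3 st.py
```

```text
12.67 j [ 28.8  24.8 -25.3   0.  -39.9 -30. ] tcp [521.8 104.   60.8] jaw 178.75 F [-1.2  0.   1.7] w 43.8
```

Emit:
play_rows --targets '[[[0,0,0,0,0],[0,0,0,0,0],[0,0,0,0,0],[0,0,0,0,0],[0,0,0,0,0]]]'

```text
time_s: 13.08
tcp_pos: [0.5218, 0.1039, 0.0605]
ee_rot: [[-0.022, -1.0, 0.0], [-1.0, 0.022, -0.0], [0.0, -0.0, -1.0]]
wrist_force: [-0.2, 0.4, 0.1]
gripper_width: 0.792
```

Emit:
play_rows --targets '[[[0,0,0,0.006,0],[0,0,0,0.018,0],[0,0,0,0.04,0],[0,0,0,0.07,0],[0,0,0,0.1,0]]]'

```text
time_s: 13.5
tcp_pos: [0.5213, 0.1037, 0.1616]
ee_rot: [[-0.022, -1.0, -0.001], [-1.0, 0.022, -0.001], [0.001, 0.001, -1.0]]
wrist_force: [0.3, 0.4, -0.1]
gripper_width: 0.999
```

Emit:
play_rows --targets '[[[0,0,0,0.03,0],[0,0,0,0.06,0],[0,0,0,0.08,0],[0,0,0,0.08,0]]]'

```text
time_s: 13.83
tcp_pos: [0.5242, 0.1047, 0.2465]
ee_rot: [[-0.021, -1.0, 0.011], [-1.0, 0.021, 0.004], [-0.004, -0.011, -1.0]]
wrist_force: [0.8, 0.1, 0.3]
gripper_width: 1.0
```

```bash
python3 st.py; python3 -c "
from h import *
a=capture('scene');b=capture('top')
cv2.imwrite('pics/s5.png',a);cv2.imwrite('pics/t5.png',b)
v=np.vstack([cv2.resize(a[110:230,230:390],(800,600),interpolation=cv2.INTER_CUBIC)])
cv2.imwrite('pics/s5c.png',np.clip(v.astype(int)*2,0,255).astype(np.uint8))"
```

```text
13.83 j [ 28.7  12.6 -12.1   0.1 -64.7 -30. ] tcp [524.2 104.7 246.5] jaw 178.79 F [0.8 0.1 0.3] w 87.0
```

View pics/s5c.png

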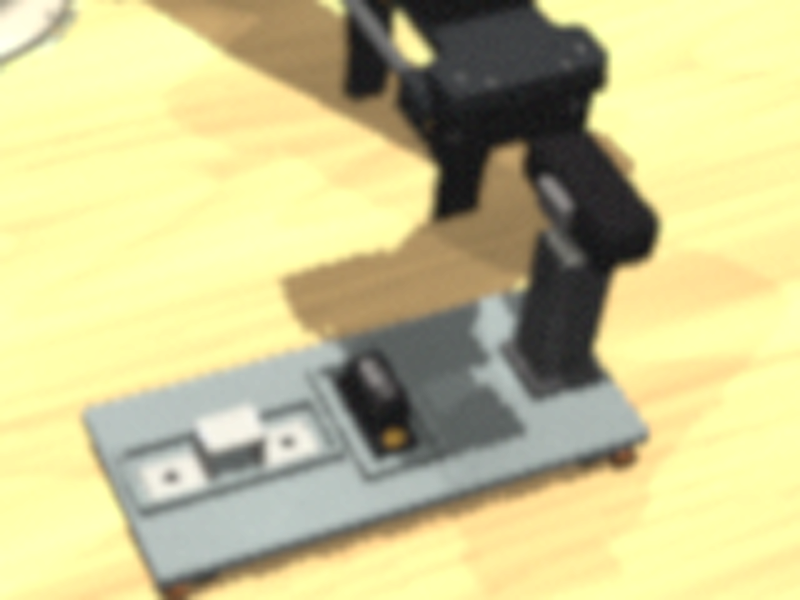

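Both parts now sit flat in their pockets; the fuse holder's terminal is at (395,437), inside the rims. The button face is at (556,195) and the bar is free.

```bash
python3 -c "
from h import *
q=lambda u,v:[230+u/5-.4,110+v/5-.4]
r=lambda P:np.round(P*1000,1).tolist()
print('button scene',r(onz('scene',[q(556,195)],.164)))
s=cv2.imread('pics/top0.png'); x0,y0=124,192
print('button top(top edge z.173)',r(onz('top',[[124+(418-350)/3-.3,192+80/3-.3]],.168)))
B=lambda u,v:[124+(u-350)/3-.3,192+v/3-.3]
print('bar ends x top',r(onz('top',[B(395,23),B(390,138)],.178)))
"; python3 st.py
```

```text
button scene [[517.3, 204.2, 164.0]]
button top(top edge z.173) [[526.2, 197.7, 168.0]]
bar ends x top [[569.6, 214.5, 178.0], [480.8, 215.0, 178.0]]
13.93 j [ 28.7  12.8 -12.5  -0.  -64.6 -30. ] tcp [521.8 104.1 241.6] jaw 178.73 F [ 0.1 -0.3 -0.1] w 86.7
```

```bash
python3 -c "
from h import *
r=lambda P:np.round(P*1000,1).tolist()
def seg(f,roi,lo):
    im=cv2.imread(f).astype(int);x0,y0,x1,y1=roi;g=im.max(2)[y0:y1,x0:x1];print(g.tolist() if 0 else '')
    m=(g>lo).astype(np.uint8);return im,g
for f,roi in(('pics/s5.png',(334,140,352,164)),('pics/t3.png',(140,208,156,230))):
    x0,y0,x1,y1=roi;g=cv2.imread(f).max(2)[y0:y1,x0:x1];print(f)
    for i,row in enumerate(g): print(y0+i,' '.join('%3d'%v for v in row))
for n in('scene','top'): print(n,'pred button/bar top corners',np.round(proj(n,[[.5242,.192,.164],[.5242-.013,.192,.173],[.5242+.013,.192,.173],[.5242-.013,.192,.155],[.5242+.013,.192,.155]]),1).tolist())
"
```

```text
pics/s5.png
140  71  43  19  16  16  20  20  22  20  22  21  22  22  21  22  24  38  62
141  66  35  16  17  16  19  19  22  22  22  21  21  22  20  21  19  25  39
142  60  30  14  16  16  19  19  21  21  20  21  22  21  22  21  20  21  25
143  58  29  15  12  14  15  18  21  19  21  22  20  20  22  23  20  21  20
144  59  32  15  16  23  25  21  20  17  21  22  21  20  21  21  21  22  20
145  66  44  23  26  43  47  41  27  20  20  21  22  21  22  21  22  20  23
146  76  59  36  35  55  65  60  42  27  20  22  20  22  20  20  21  21  21
147  80  72  50  37  49  63  68  58  40  25  19  21  21  21  20  19  22  22
148  80  75  63  43  39  55  66  68  56  37  23  21  22  21  19  20  22  21
149  79  77  70  51  35  42  58  68  66  50  30  21  21  21  21  23  20  20
150  78  77  71  54  36  34  45  60  68  60  40  22  20  22  23  20  21  21
151  76  76  73  61  43  33  35  47  60  58  41  23  18  19  21  21  21  21
152  75  76  75  69  52  37  32  37  46  43  31  18  15  17  19  21  22  22
153  76  76  74  73  63  49  36  34  37  33  26  16  16  15  19  20  22  21
154  76  75  75  73  69 
[... 1771 characters left out ...]
  19  22  18  14  19  57  87  83  40  15  12  10   4  14  14   2
224  24  21  22  14   3  12  21  16  20  16   5   8   1   8  17  14
225  21  22  22  10   8   0   3  15  22  24   3  14  16  14  11   8
226  21  28  15  10   0   3  10  15  24  24   7  11   0  18  11  15
227  23  26  18  16   9   4   4  13  19  19  11  15   0  18  14  17
228  21  22  20  10   9   0   0   1  17  15  12  16  18  13  14   2
229  27  18  20  11   6   7   6   6   9   6  13  15  13  16  14   9
scene pred button/bar top corners [[338.1, 151.4], [336.1, 145.7], [341.1, 152.0], [335.1, 150.8], [340.0, 157.0]]
top pred button/bar top corners [[149.2, 219.4], [148.0, 224.5], [148.4, 213.4], [150.0, 225.3], [150.3, 214.4]]
```

The button's lit top face in both views agrees with the trolley-based estimate within about 3 mm. I'll aim for the bar centre at (525, 217) mm.

Emit:
play_rows --targets '[[[0,0.0002,0.0076,0,-0.1047],[0,0.0004,0.0151,0,-0.2094],[0,0.0006,0.0227,0,-0.3142],[0,0.0008,0.0303,0,-0.4189],[0,0.001,0.0378,0,-0.5236]]]'

```text
time_s: 14.35
tcp_pos: [0.5219, 0.1417, 0.2388]
ee_rot: [[-0.524, -0.852, -0.003], [-0.852, 0.524, -0.001], [0.003, 0.002, -1.0]]
wrist_force: [0.7, -0.2, -0.1]
gripper_width: 0.999
```

Emit:
play_rows --targets '[[[0,0.0002,0.0076,0,-0.1047],[0,0.0004,0.0151,0,-0.2094],[0,0.0006,0.0227,0,-0.3142],[0,0.0008,0.0303,0,-0.4189],[0,0.001,0.0378,0,-0.5236]]]'

```text
time_s: 14.77
tcp_pos: [0.523, 0.1795, 0.2388]
ee_rot: [[-0.879, -0.476, -0.003], [-0.476, 0.879, -0.002], [0.004, 0.0, -1.0]]
wrist_force: [0.5, -0.2, -0.2]
gripper_width: 1.002
```

Emit:
play_rows --targets '[[[0,0.0002,0.0076,0,-0.1047],[0,0.0004,0.0151,0,-0.2094],[0,0.0006,0.0227,0,-0.3142],[0,0.0008,0.0303,0,-0.4189],[0,0.001,0.0378,0,-0.5236]]]'

```text
time_s: 15.18
tcp_pos: [0.524, 0.2173, 0.2388]
ee_rot: [[-1.0, 0.027, -0.003], [0.027, 1.0, -0.002], [0.003, -0.002, -1.0]]
wrist_force: [-0.3, -0.8, 0.1]
gripper_width: 0.995
```

Emit:
play_rows --targets '[[[0,0,0,0,0],[0,0,0,-0.01,0],[0,0,0,-0.02,0],[0,0,0,-0.025,0],[0,0,0,-0.025,0]]]'

```text
time_s: 15.6
tcp_pos: [0.5236, 0.2163, 0.213]
ee_rot: [[-1.0, 0.022, -0.004], [0.022, 1.0, -0.003], [0.004, -0.003, -1.0]]
wrist_force: [0.6, -0.0, 0.7]
gripper_width: 1.001
```

```bash
python3 st.py; python3 -c "
from h import *
a=capture('scene');b=capture('top')
cv2.imwrite('pics/s6.png',a);cv2.imwrite('pics/t6.png',b)
v=np.vstack([cv2.resize(a[90:190,290:423],(800,600),interpolation=cv2.INTER_CUBIC)])
cv2.imwrite('pics/s6c.png',np.clip(v.astype(int)*2.5,0,255).astype(np.uint8))"
```

```text
15.6 j [  38.8   17.7  -10.    -0.   -62.6 -130. ] tcp [523.6 216.3 213. ] jaw 88.75 F [ 0.6 -0.   0.7] w 87.1
```

View pics/s6c.png

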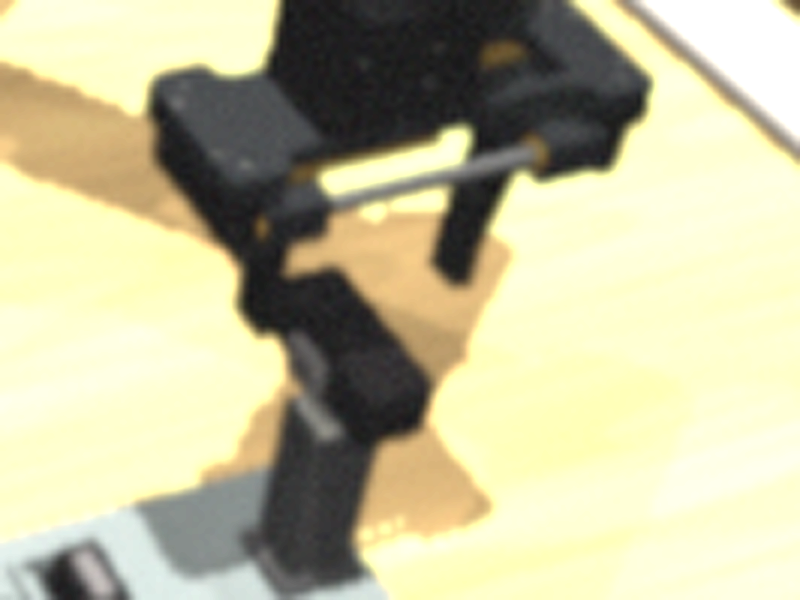

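The fingers straddle the bar, and the button is visible at (305,360). Descending slowly.

Emit:
play_rows --targets '[[[0,0,0,-0.012,0],[0,0,0,-0.024,0],[0,0,0,-0.036,0],[0,0,0,-0.046,0],[0,0,0,-0.051,0]]]'

```text
time_s: 16.12
tcp_pos: [0.5245, 0.217, 0.1635]
ee_rot: [[-1.0, 0.022, -0.001], [0.022, 1.0, -0.001], [0.001, -0.001, -1.0]]
wrist_force: [-0.5, -0.2, 0.2]
gripper_width: 0.997
```

Emit:
play_rows --targets '[[[0.3,0,0,0,0],[0.3,0,0,0,0],[0.3,0,0,0,0],[0.3,0,0,0,0],[0.3,0,0,0,0]]]'

```text
time_s: 16.53
tcp_pos: [0.5251, 0.2176, 0.1652]
ee_rot: [[-1.0, 0.022, 0.001], [0.022, 1.0, 0.001], [-0.001, 0.001, -1.0]]
wrist_force: [0.2, 0.2, 0.1]
gripper_width: 0.738
```

```bash
python3 st.py
```

```text
16.53 j [  38.8   20.2  -13.8    0.   -55.9 -130.1] tcp [525.1 217.6 165.2] jaw 88.74 F [0.2 0.2 0.1] w 64.2
```

Emit:
play_rows --targets '[[[0.42,0,0,-0.002,0],[0.42,0,0,-0.003,0],[0.46,0,0,-0.003,0],[0.48,0,0,-0.003,0],[0.48,0,0,-0.003,0]]]'

```text
time_s: 16.95
tcp_pos: [0.5248, 0.2173, 0.1615]
ee_rot: [[-1.0, 0.022, -0.0], [0.022, 1.0, -0.0], [0.0, -0.0, -1.0]]
wrist_force: [0.3, -1.1, 0.6]
gripper_width: 0.533
```

```bash
python3 st.py
```

```text
16.95 j [  38.8   20.5  -14.     0.   -55.5 -130.1] tcp [524.8 217.3 161.5] jaw 88.74 F [ 0.3 -1.1  0.6] w 46.3
```

Emit:
play_rows --targets '[[[0.52,0,0,0,0],[0.54,0,0,0,0],[0.56,0,0,0,0]]]'

```text
time_s: 17.2
tcp_pos: [0.5248, 0.2171, 0.1615]
ee_rot: [[-1.0, 0.022, -0.0], [0.022, 1.0, -0.0], [0.0, -0.0, -1.0]]
wrist_force: [-0.3, -0.9, 0.2]
gripper_width: 0.462
```

Emit:
play_rows --targets '[[[1,0,0,0,0],[1,0,0,0,0],[1,0,0,0,0],[1,0,0,0,0]]]'

```text
time_s: 17.53
tcp_pos: [0.5249, 0.2187, 0.1616]
ee_rot: [[-1.0, 0.022, 0.001], [0.022, 1.0, 0.002], [-0.001, 0.002, -1.0]]
wrist_force: [-0.9, 5.3, -0.2]
gripper_width: 0.415
```

```bash
python3 st.py
```

```text
17.53 j [ 3.890e+01  2.050e+01 -1.400e+01 -1.000e-01 -5.540e+01 -1.301e+02] tcp [524.9 218.7 161.6] jaw 88.77 F [-0.9  5.3 -0.2] w 36.1
```

Squeezed fully: the opening is 36.1 mm, which means the button is in. Recentring 1.5 mm in y and pulling up.

Emit:
play_rows --targets '[[[1,0,0.0015,0,0],[1,0,0.0015,0.004,0],[1,0,0.0015,0.01,0],[1,0,0.0015,0.017,0],[1,0,0.0015,0.025,0]]]'

```text
time_s: 17.95
tcp_pos: [0.5248, 0.2188, 0.1867]
ee_rot: [[-1.0, 0.022, -0.001], [0.022, 1.0, -0.0], [0.001, -0.0, -1.0]]
wrist_force: [1.8, 2.9, -4.0]
gripper_width: 0.415
```

```bash
python3 st.py
```

```text
17.95 j [  39.    19.1  -12.    -0.   -58.9 -130.2] tcp [524.8 218.8 186.7] jaw 88.73 F [ 1.8  2.9 -4. ] w 36.1
```

Released and rising with about 4 N, as expected. Continuing past the first stop.

Emit:
play_rows --targets '[[[1,0,0,0.006,0],[1,0,0,0.012,0],[1,0,0,0.018,0],[1,0,0,0.024,0],[1,0,0,0.028,0]]]'

```text
time_s: 18.37
tcp_pos: [0.5248, 0.2188, 0.2153]
ee_rot: [[-1.0, 0.022, 0.0], [0.022, 1.0, 0.0], [-0.0, 0.0, -1.0]]
wrist_force: [2.5, 1.4, -4.1]
gripper_width: 0.411
```

Emit:
play_rows --targets '[[[1,0,0,0.004,0],[1,0,0,0.008,0],[1,0,0,0.013,0],[1,0,0,0.018,0],[1,0,0,0.024,0]]]'

```text
time_s: 18.78
tcp_pos: [0.5247, 0.2188, 0.2381]
ee_rot: [[-1.0, 0.022, -0.001], [0.022, 1.0, -0.001], [0.001, -0.001, -1.0]]
wrist_force: [3.9, 1.2, -8.1]
gripper_width: 0.416
```

Emit:
play_rows --targets '[[[1,0,0,0.006,0],[1,0,0,0.012,0],[1,0,0,0.018,0],[1,0,0,0.024,0],[1,0,0,0.028,0]]]'

```text
time_s: 19.2
tcp_pos: [0.5247, 0.2188, 0.2672]
ee_rot: [[-1.0, 0.022, -0.0], [0.022, 1.0, -0.0], [0.0, -0.0, -1.0]]
wrist_force: [3.5, 0.7, -9.5]
gripper_width: 0.415
```

Emit:
play_rows --targets '[[[1,0,0,0.003,0],[1,0,0,0.006,0],[1,0,0,0.009,0],[1,0,0,0.011,0],[1,0,0,0.012,0]]]'

```text
time_s: 19.62
tcp_pos: [0.5247, 0.2188, 0.2787]
ee_rot: [[-1.0, 0.022, -0.0], [0.022, 1.0, -0.0], [0.0, -0.0, -1.0]]
wrist_force: [3.2, 1.2, -8.6]
gripper_width: 0.419
```

```bash
python3 st.py
```

```text
19.62 j [  39.    15.1   -4.    -0.   -70.9 -130.2] tcp [524.7 218.8 278.7] jaw 88.74 F [ 3.2  1.2 -8.6] w 36.5
```

Emit:
play_rows --targets '[[[1,0,0,0.001,0],[1,0,0,0.002,0],[1,0,0,0.003,0],[1,0,0,0.003,0]]]'

```text
time_s: 19.95
tcp_pos: [0.5247, 0.2188, 0.2816]
ee_rot: [[-1.0, 0.022, -0.0], [0.022, 1.0, -0.0], [0.0, -0.0, -1.0]]
wrist_force: [2.0, 0.5, -8.4]
gripper_width: 0.419
```

Emit:
play_rows --targets '[[[1,0,0,0.001,0],[1,0,0,0.0015,0],[1,0,0,0.0015,0],[1,0,0,0.0015,0]]]'

```text
time_s: 20.28
tcp_pos: [0.5246, 0.2188, 0.2819]
ee_rot: [[-1.0, 0.022, -0.001], [0.022, 1.0, -0.001], [0.001, -0.001, -1.0]]
wrist_force: [5.4, 0.6, -14.2]
gripper_width: 0.415
```

```bash
python3 st.py
```

```text
20.28 j [  39.    15.    -3.6   -0.   -71.4 -130.2] tcp [524.6 218.8 281.9] jaw 88.72 F [  5.4   0.6 -14.2] w 36.1
```

The second stop is reached: the rise ended at 120.3 mm and the force jumped to 14 N. Holding briefly and taking a last look.

Emit:
play_rows --targets '[[[1,0,0,0,0],[1,0,0,0,0],[1,0,0,0,0],[1,0,0,0,0],[1,0,0,0,0]]]'

```text
time_s: 20.7
tcp_pos: [0.5246, 0.2188, 0.2819]
ee_rot: [[-1.0, 0.022, -0.001], [0.022, 1.0, -0.001], [0.001, -0.001, -1.0]]
wrist_force: [4.9, 0.9, -13.8]
gripper_width: 0.416
```

Emit:
play_rows --targets '[[[1,0,0,0,0],[1,0,0,0,0],[1,0,0,0,0],[1,0,0,0,0],[1,0,0,0,0]]]'

```text
time_s: 21.12
tcp_pos: [0.5246, 0.2188, 0.2819]
ee_rot: [[-1.0, 0.022, -0.001], [0.022, 1.0, -0.001], [0.001, -0.001, -1.0]]
wrist_force: [4.4, 0.3, -13.7]
gripper_width: 0.408
```

```bash
python3 st.py; python3 -c "
from h import *
a=capture('scene')
v=cv2.resize(a[70:300,220:450],(600,600),interpolation=cv2.INTER_CUBIC)
cv2.imwrite('pics/s7c.png',np.clip(v.astype(int)*2,0,255).astype(np.uint8))"
```

```text
21.12 j [  39.    15.    -3.6   -0.   -71.4 -130.2] tcp [524.6 218.8 281.9] jaw 88.72 F [  4.4   0.3 -13.7] w 35.5
```

View pics/s7c.png

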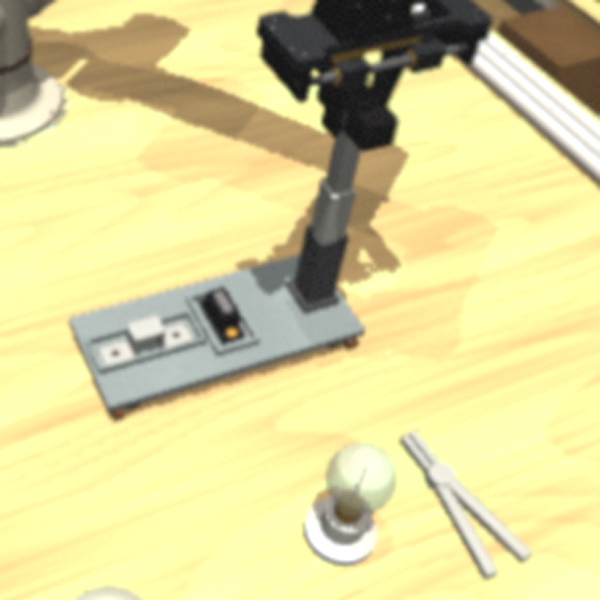

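The picture shows both handle sections drawn out, thin at (343,160) and thick at (332,215). The bracket (145,340) and fuse holder (220,315) are seated, and the bystanders in view have not moved. Handing in.

```bash
python3 -c "
from station import *
print(finish_job())"
```

```text
the job is handed in; nothing more can be done
None
```

The trolley is ready and the job is handed in, about 21 s into the 64 s allowed. `finish_job()` gives no verdict, so the results below are from my own checks.

- **Bracket:** it lies flat, feet-down, in the long compartment and is released. The top view put it near the +x rim and the scene view closer to the middle. It is inside the rims in both.
- **Fuse holder:** the smaller one (about 62 mm long in the picture) lies flat in the crosswise compartment and is released. I gripped it along its 44 mm body instead of across the 24 mm width. Otherwise the wide gripper body would have hit the T-handle.
- **Handle:** I gripped the bar across its width; the opening read about 36 mm, so the button is fully in. I then pulled it up past the first stop, where the pull rose from about 4 N to 8–9 N.
- **Final hold:** it stopped at a rise of 120.3 mm and the force climbed to about 14 N, as expected at the second stop. It held steady for 0.8 s before I handed in, and both tube sections show drawn out in the last picture.
- **Bystanders:** the arm did not go near the pliers, ceiling rose or bulb. The last crop shows the pliers and bulb standing as before and only the edge of the rose. I did not measure their positions again.

The two cameras disagreed by about 4 mm in places, but that stayed within the compartments' clearances. I viewed 10 pictures.

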